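# Load the adapter sleeve into the gauging carousel and index it one click

### The arm

A 6-joint arm with a two-finger parallel gripper is mounted at the origin on the work surface. World frame = base frame: x ahead of the robot, y to its left, z up, the work surface at z = 0. Lengths are in m, angles in rad, forces in N, time in s.
With the tool pointing down it reaches from about 0.4 to 0.825 m from the base axis. Payload 7 kg.
Tool frame: the origin (TCP) lies midway between the tips of the shut fingers; the grasp point (between the pads) lies 19 mm behind it; z points along the fingers, y is the line along which they close (so a half turn about z gives the same grasp; the last joint's range is limited). The gripper opens to 88 mm and grips with 3 to 60 N. Pads are 19 mm wide; open, the fingers measure 130 mm over their backs; the gripper's body (78 mm by 193 mm) begins 47 mm behind the grasp point.
Start: joints at [1.511, 0.359, 0.012, 0, -1.224, -0.288], TCP at [0.23, 0.635, 0.227] pointing down, gripper open.
Joint ranges: [-3.07, 3.07], [-1.43, 2.12], [-1.02, 1.25], [-3.03, 1.67], [-3.05, -0], [-3.03, 3.03]. Speed limits (rad/s): [2.39, 2.39, 3.01, 3.14, 3.14, 3.14].

### API

Orientations are given as [roll, pitch, yaw] about the fixed x, y, z axes, in that order (R = Rz(yaw) Ry(pitch) Rx(roll)).
In Python, from station import arm gives the robot as it stands. The module is installed in compiled form; this text tells all that it offers.
- The arm moves only by the tool carry_out, never from a script. Its argument "commands" is a list of rows, each a list of 4 numbers: the shift along the world's x, y, z in units of 50 mm (1.0 is 50 mm), then the turn about the world's z in units of 6 degrees (1.0 is 6 degrees). A call has exactly 10 rows; each row is the pose to reach, as a shift and turn from the pose commanded when the call began; what a row does not reach only later rows make up. A row lasts 1/8 s, in which the tool goes at most 62.5 mm and 10.7 degrees, less where a joint would pass 70% of its speed; a pose out of reach is approached as far as the arm can. A call with a gripper value outside its range is refused whole. "claw" is the closure, from 0 (fully open) to 1 (shut), set as the call begins (left out, the last holds). The fingers move at their own pace and stop on an object; "force" is the grip in N (left out, the last holds). Time passes only in rows, so rows that repeat a pose let the fingers close, or fill a call up. It gives the time, the measured TCP pose, the force, the opening and the grip force at its end, in the units of the state.
- arm.get_state(): the state, without advancing time (a new reading comes with each control period).
- arm.grab_frame(name): name is "scene" or "top" or "wrist"; returns a dict with "pixels" (400x640x3 uint8, red, green, blue), "fx", "fy", "cx", "cy" (pixels), "eye" and "orientation" of the camera in the world. Camera axes: x right, y down, z forward; pixel columns grow to the right and rows downward; lengths in m; the calibration is good to about 2 mm. A picture is of the moment at which its call begins. There is no depth.
- arm.job_done(): hands the job in; it is judged then, once.
Trained networks look in a picture, given as the dict that the camera call returned (one of the last four; its "shot" number tells which), for a name from the list of things; names that differ only in an ending like _2 or _b are one class to them, and where a whole thing is asked for, a point or a joint stands for the part that bears it (a point fixed in the world has none). Each returns a list of dicts, best first, with "conf" (0 to 1); they miss things now and then, are a little off and sometimes report something else, mostly with a low value. They report only what shows in the picture. A call takes as long as a camera call. They do not tell look-alikes from the thing itself.
- arm.regions_of(picture, query): "pixels" (400x640 bool, what is visible of it) and "uv" ([column, row] in pixels, amid what is visible of it).
- arm.mark_of(picture, query): "uv" ([column, row] in pixels: a listed point, or the origin of a listed thing).
The state is a dict: "t": time; "q": joint angles; "qd": joint speeds; "joint_efforts": joint torques, N m; "eef_pos": TCP position; "ee_rot": TCP orientation; "force": force on the tool from outside, world axes, zero at the start; "moment": the same for the moment, N m; "width": finger opening in m; "gripper_force": force on a finger pad.
Only numpy, scipy, OpenCV 4.12 (cv2) and the standard library are available. Lean on these libraries where they do the work, as an engineer would, in place of code of your own. Each camera call takes 0.05 s, during which the arm holds its last target. There are 200 camera calls.

### The job

Stand the yellow adapter sleeve in the open nest of the indexing carousel and press it gently but fully home, upright, never leaning hard on the carousel. Then turn the wheel by its handle post exactly one click, counter-clockwise seen from above, so that the sleeve rests under the blue gauge bridge; let go and leave everything else on the bench where it is.

Things in the scene. Friction and masses are not known exactly. Their poses are not given: they have to be found in the camera images.
- sleeve_center (a point): Centre (half-way up) of the yellow anodized adapter sleeve, an upright cylinder 32 mm in diameter and 62 mm tall, 90 to 180 g, z up; its foot edge is broken by 1 mm, its top a black square mark. It starts standing on the bench mat. Fully home in the nest its lower 30 mm are inside and its upper 32 mm stand out, so grip it by the upper 28 mm.
- carousel: Fixed grey base of the indexing carousel; origin at the centre of its underside, on the wheel's upright axis, z up. In its own frame the load station lies on -x, the gauge station 60 degrees on from it counter-clockwise (seen from above), the handle post on +y. Pressing on the carousel with more than 40 N through the sleeve, or 60 N with the robot, is too hard.
- wheel_center (a point): Centre of the aluminium wheel's top face, on the axis, 46 mm above the carousel's underside. Wheel 260 mm in diameter, with six black nests, 53 mm outside and 30 mm high, centres 85 mm from the axis, 60 degrees apart. Five hold chrome sockets that stand up to 26 mm above the rims; the open nest is the one at the load station.
- detent (a point): The click roller, fixed on the base under the wheel's far edge. The wheel clicks every 60 degrees. In a click it has loose play of 0.11 rad either way (9 mm at the nests, 15 mm at the handle), held there by friction alone (about 2.4 N at a nest). Leaving a click takes about 11 N at the handle; past half-way the wheel runs into the next click by itself.
- load_station (a point): Point fixed on the base: centre of the nest floor at the load station, 46 mm above the carousel's underside, with the wheel in the middle of its play. Where the wheel really stands in its play is not measured, so the open nest may lie up to 9 mm from here either way along its circle about the axis and must be felt or looked for.
- nest_rim (a point): Point fixed on the base, 30 mm above the load station: the mouth of the open nest (wheel in mid-play). The bore is round, 33.4 mm wide and 30 mm deep, with a flat hard floor and a sharp flat rim 10 mm wide without a lead-in.
- plunger_point (a point): Point fixed on the base: where a brass sprung plunger stands out of the open nest's wall, on the side of the axis, 20 mm above the nest floor (wheel in mid-play). It drags on the sleeve: 5 to 15 N are needed to push the sleeve past it and on down to the floor, and the sleeve stays at whatever depth it is left.
- gauge_station (a point): Like the load station, but one click on (60 degrees counter-clockwise), where the sleeve must end. A blue gauge bridge, 30 mm wide, on a column 165 mm from the axis, 126 mm high, spans it; its underside is 112 mm above the carousel's underside, 4 mm above a sleeve that is fully home. A proud sleeve strikes it.
- handle_place (a point): Point fixed on the base where the handle post stands at the start (wheel in mid-play), 140 mm from the axis, 90 mm above the carousel's underside. The post is an upright steel pin on the wheel, 14 mm in diameter, from 46 to 116 mm above the underside, with a black cap 20 mm wide above 108 mm; 50 mm are free on either side along its circle.
- handle_goal (a point): Point fixed on the base where the handle post stands one click on (wheel in mid-play), same height.
- socket_a: Bystander, not to be moved: chrome socket, 36 mm wide and 40 mm tall, narrower at the foot; origin at the centre of its underside, z up.
- socket_b: Bystander, not to be moved: slim chrome socket, 28 mm wide and 70 mm tall; origin at the centre of its underside, z up.
- nut: Bystander, not to be moved: bronze knurled nut, 40 mm wide and 22 mm tall; origin at the centre of its underside, z up.
- stopper: Bystander, not to be moved: teal plastic end stopper, 36 mm wide at the foot and 36 mm tall; origin at the centre of its underside, z up.
- block: Bystander, not to be moved: cast-iron reaction block, 90 x 55 x 70 mm, 1.9 kg; origin at the centre of its underside, z up.
Mind the look-alikes: they are no part of the job. There is more than one size of the part that bears sleeve_center; the job needs the middle-sized.

How it is judged:
On the way:
1. the sleeve stands fully home in the open nest at the load station (horizontal distance between sleeve_center and load_station below 0.016 m and z of sleeve_center in the frame of carousel between 0.074 and 0.0795 m and angle between sleeve_center's own z axis and vertical below 0.08 rad), for 0.2 s.
At the end, for the whole second after the job is handed in: The sleeve stands upright (within 0.08 rad) in its nest, its centre 77 mm above the carousel's underside (+2.5/-3 mm: fully home), within 16 mm horizontally of the gauge station (the wheel in the next click), at rest and released (horizontal distance between sleeve_center and gauge_station below 0.016 m and z of sleeve_center in the frame of carousel between 0.074 and 0.0795 m and angle between sleeve_center's own z axis and vertical below 0.08 rad and linear speed of sleeve below 0.01 m/s); the robot touches nothing.
It fails at once if the sleeve is pressed on the carousel with more than 40 N (contact force between sleeve and carousel above 40 N).
It fails at once if the robot leans or knocks on the carousel with more than 60 N (contact force between any of the fingers, the arm and carousel above 60 N).
It fails at once if a bystander is moved more than 20 mm (distance of any of socket_a, socket_b, nut, stopper, block from where it was at the start of the episode above 0.02 m).
It also fails if it takes over 72 s, if anything falls off the work surface, if the arm or the gripper's body presses on something with over 40 N, if the wrist force passes 120 N, or if a joint passes its speed limit or range.

## Working session

There is one attempt and no reset: what is moved stays moved. The work goes in short steps, Python scripts to look and compute and a tool call to move; the robot and the scene stay as the last step left them, time stands still between calls to the robot, and variables do not carry over. Pictures are saved under pics/ and viewed, at most 12 in all, crops included, and the job is handed in when it is done.

Besides the shell and the picture viewer there is one more tool, called after ">>>" in YAML: its name, and indented under it one key for each argument. carry_out: Moves the arm, as the interface text tells. Its arguments: {"type":"object","properties":{"commands":{"type":"array","items":{"type":"array","items":{"type":"number"}}},"claw":{"type":"number"},"force":{"type":"number"}},"required":["commands"]}

```bash
mkdir -p pics; cat > h.py <<'E'
import numpy as np, cv2
from station import arm
from scipy.spatial.transform import Rotation as Rn
def Rm(o):
    o=np.array(o,float)
    if o.shape==(3,3): return o
    if o.shape==(4,): return Rn.from_quat(o).as_matrix()
    return Rn.from_euler('xyz',o).as_matrix()
def ray(f,uv):
    d=np.array([(uv[0]-f['cx'])/f['fx'],(uv[1]-f['cy'])/f['fy'],1.])
    return np.array(f['eye']),Rm(f['orientation'])@d
def atz(f,uv,z):
    e,d=ray(f,uv); return e+d*(z-e[2])/d[2]
def proj(f,p):
    c=Rm(f['orientation']).T@(np.array(p)-f['eye']); return np.array([f['fx']*c[0]/c[2]+f['cx'],f['fy']*c[1]/c[2]+f['cy']])
def tri(obs):
    A=np.zeros((3,3));b=np.zeros(3)
    for f,uv in obs:
        e,d=ray(f,uv);d=d/np.linalg.norm(d);P=np.eye(3)-np.outer(d,d);A+=P;b+=P@e
    return np.linalg.solve(A,b)
def save(f,n): cv2.imwrite('pics/'+n,f['pixels'][:,:,::-1])
E
python3 - <<'E'
from h import *
S=arm.grab_frame('scene');T=arm.grab_frame('top')
print(S['eye'],S['orientation'],T['eye'],T['orientation'],T['fx'])
im=np.vstack([S['pixels'],T['pixels']])[:,:,::-1]
cv2.imwrite('pics/a.png',cv2.resize(im,(480,600),interpolation=cv2.INTER_AREA))
save(S,'s.png');save(T,'t.png')
for n in ['sleeve_center','wheel_center','load_station','nest_rim','gauge_station','handle_place','handle_goal','plunger_point','carousel','detent']:
    for k,f in(('S',S),('T',T)):
        print(n,k,[(np.round(m['uv'],1).tolist(),round(m['conf'],2)) for m in arm.mark_of(f,n)[:4]])
print(arm.get_state())
E
```

```text
[0.96184114 0.44405361 0.86813784] [-2.48817325  0.01323869  2.49479874] [ 0.43424105 -0.06493676  1.38838402] [-3.0040826   0.00332703 -1.5432831 ] 439.6499490944646
sleeve_center S [([363.5, 282.5], 0.75), ([413.6, 297.0], 0.63), ([393.9, 265.6], 0.61)]
sleeve_center T [([250.5, 184.9], 0.69), ([223.3, 208.8], 0.51), ([246.4, 211.9], 0.5)]
wheel_center S [([294.9, 201.7], 0.75)]
wheel_center T [([336.1, 188.7], 0.75)]
load_station S [([321.6, 187.2], 0.87)]
load_station T [([330.8, 215.7], 0.77), ([309.7, 225.1], 0.52)]
nest_rim S [([320.6, 180.7], 0.61)]
nest_rim T [([337.7, 216.6], 0.74)]
gauge_station S [([295.2, 175.4], 0.96)]
gauge_station T [([360.1, 208.3], 0.6)]
handle_place S [([388.0, 319.8], 0.7), ([318.2, 233.4], 0.66)]
handle_place T [([296.5, 179.4], 0.62)]
handle_goal S [([345.0, 191.0], 0.71), ([319.8, 184.2], 0.44), ([392.4, 267.6], 0.41)]
handle_goal T [([311.4, 224.7], 0.76)]
plunger_point S [([313.4, 185.3], 0.75), ([389.0, 321.1], 0.74), ([323.1, 184.7], 0.63)]
plunger_point T [([333.3, 209.9], 0.9)]
carousel S [([291.7, 208.3], 0.58)]
carousel T [([338.1, 190.9], 0.73), ([337.2, 188.8], 0.26)]
detent S [([241.7, 225.4], 0.93), ([347.9, 190.9], 0.51)]
detent T [([348.2, 147.8], 0.81)]
{'t': 1.1, 'q': array([ 1.51110531e+00,  3.58625642e-01,  1.19336124e-02,  2.34920335e-05,
       -1.22407827e+00, -2.88091658e-01]), 'qd': array([-8.12708265e-04, -1.87163654e-04, -1.85591044e-03,  2.29483760e-03,
       -2.40777426e-03, -7.15587150e-05]), 'joint_efforts': array([ 2.06153345e-04, -5.82405245e+01,  2.93294156e+01,  7.00255394e+00,
        1.22585116e-02, -1.41254824e-05]), 'eef_pos': array([0.23007477, 0.63458715, 0.22656354]), 'ee_rot': array([-3.14156142e+00, -1.37895490e-05, -3.47774691e-01]), 'force': array([-0.60326275,  0.24316012,  0.63261669]), 'moment': array([-0.01412913, -0.02055302,  0.00313379]), 'gripper_force': 0.0, 'width': 0.08754568861820558}
```

View pics/s.png

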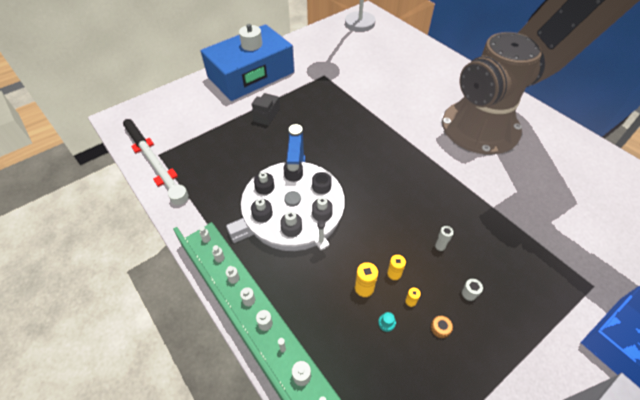

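View pics/t.png

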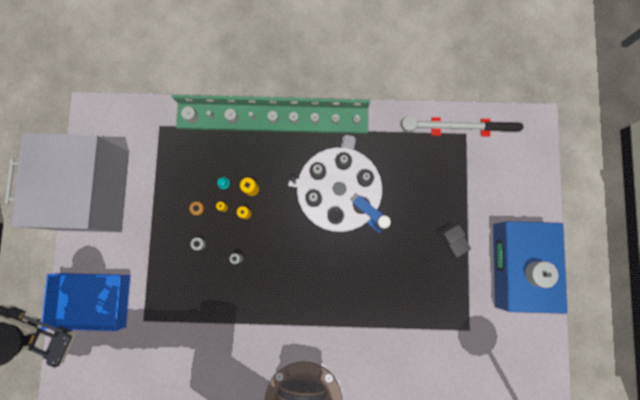

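The scene shows three yellow sleeves: large at scene (366,280) / top (249,186), medium at (397,267) / (243,212) and small at (413,297) / (221,206). The middle one should be the 32 mm part. The open nest is at scene (321,183) / top (335,215), the handle post at scene (322,240) / top (294,183), and the blue bridge sits beside the open nest on the counter-clockwise side. I'll measure sizes next.

```bash
python3 - <<'E'
from h import *
S=arm.grab_frame('scene');T=arm.grab_frame('top')
for k,f in(('S',S),('T',T)):
    hsv=cv2.cvtColor(f['pixels'],cv2.COLOR_RGB2HSV)
    m=cv2.inRange(hsv,(18,150,110),(32,255,255))
    n,l,st,c=cv2.connectedComponentsWithStats(m)
    for i in range(1,n):
        if st[i,4]>30: print(k,st[i].tolist(),c[i].round(1))
def best(f,n): return arm.mark_of(f,n)[0]['uv']
w=tri([(S,best(S,'wheel_center')),(T,best(T,'wheel_center'))]);print('wheel',w)
for f in(S,T):
    print('wheel z46',atz(f,best(f,'wheel_center'),.046),'carousel',atz(f,best(f,'carousel'),0),'det',atz(f,best(f,'detent'),.03))
    print('load',atz(f,best(f,'load_station'),.046),'rim',atz(f,best(f,'nest_rim'),.076),'gauge',atz(f,best(f,'gauge_station'),.046))
print('place T',atz(T,best(T,'handle_place'),.09),'S',atz(S,[318.2,233.4],.09),'goal T',atz(T,best(T,'handle_goal'),.09))
for u,v in(([393.9,265.6],[246.4,211.9]),([363.5,282.5],[250.5,184.9]),([413.6,297.0],[223.3,208.8])):
    print('sl',tri([(S,u),(T,v)]),atz(S,u,.031),atz(T,v,.031))
for n in['socket_a','socket_b','nut','stopper','block']:
    for k,f in(('S',S),('T',T)):
        print(n,k,[(atz(f,m['uv'],0)[:2].round(3).tolist(),round(m['conf'],2)) for m in arm.mark_of(f,n)[:2]])
s=cv2.resize(S['pixels'][220:350,330:500],None,fx=3.5,fy=3.5,interpolation=cv2.INTER_CUBIC)
cv2.imwrite('pics/c1.png',s[:,:,::-1])
E
```

```text
S [387, 254, 19, 26, 344] [395.9 266.9]
S [355, 262, 24, 35, 603] [365.6 279.5]
S [405, 287, 16, 20, 217] [412.5 296.6]
T [239, 177, 20, 19, 261] [248.9 186.3]
T [216, 201, 12, 11, 96] [221. 206.]
T [236, 206, 15, 13, 151] [243.1 212.2]
wheel [ 0.6449981  -0.08530659  0.05639155]
wheel z46 [ 0.6386976  -0.08970165  0.046     ] carousel [ 6.34703437e-01 -9.46361795e-02  1.11022302e-16] det [ 0.77512757 -0.11466605  0.03      ]
load [ 0.55934984 -0.06804326  0.046     ] rim [ 0.56324481 -0.07187059  0.076     ] gauge [ 0.59599691 -0.15742386  0.046     ]
wheel z46 [ 0.64910757 -0.08757017  0.046     ] carousel [ 0.63586379 -0.09107803  0.        ] det [ 0.7739222  -0.12762336  0.03      ]
load [ 0.55112194 -0.08626697  0.046     ] rim [ 0.55490748 -0.07814578  0.076     ] gauge [ 0.58280418 -0.15333631  0.046     ]
place T [0.66402418 0.0447722  0.09      ] S [0.66777941 0.05216075 0.09      ] goal T [ 0.52261521 -0.00610743  0.09      ]
sl [0.5610184  0.19372368 0.02761967] [0.56092941 0.19656563 0.031     ] [0.56228846 0.19114288 0.031     ]
sl [0.64561327 0.18442222 0.03181939] [0.64363162 0.18594662 0.031     ] [0.64737443 0.18276028 0.031     ]
sl [0.57087813 0.27106554 0.00748905] [0.57996327 0.2775721  0.031     ] [0.56999548 0.26341172 0.031     ]
socket_a S [([0.458, 0.343], 0.88), ([0.429, 0.217], 0.78)]
socket_a T [([0.451, 0.339], 0.58), ([0.441, 0.225], 0.43)]
socket_b S [([0.458, 0.343], 0.88), ([0.429, 0.217], 0.78)]
socket_b T [([0.451, 0.339], 0.58), ([0.441, 0.225], 0.43)]
nut S []
nut T [([0.582, 0.354], 0.61)]
stopper S [([0.656, 0.268], 0.77)]
stopper T [([0.661, 0.267], 0.49)]
block S [([0.495, -0.441], 0.94), ([0.525, -0.129], 0.6)]
block T [([0.494, -0.456], 0.97)]
```

View pics/c1.png

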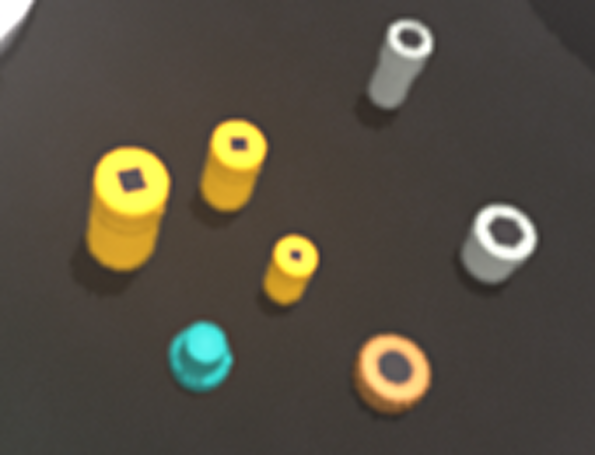

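The enlarged crop confirms it. The candidates are large (crop 130,205), medium (235,165) and small (292,270). The medium one, scene (397,267), fits the description of the middle size. I'm moving above it.

>>> carry_out:
  commands:
    - [0.5, -0.7, 0, -1.3]
    - [1.3, -1.7, 0, -2.8]
    - [2.1, -2.8, 0, -4.3]
    - [2.9, -3.9, 0, -5.8]
    - [3.7, -5.0, 0, -7.3]
    - [4.5, -6.0, 0, -8.8]
    - [5.3, -7.1, 0, -10.3]
    - [6.0, -8.1, 0, -11.8]
    - [6.4, -8.6, 0, -12.9]
    - [6.6, -8.85, 0, -13.35]
  claw: 0.35
  force: 20

```text
t: 3.75
eef_pos: [0.5614, 0.1894, 0.2265]
ee_rot: [-3.142, -0.0, -1.751]
force: [-0.3, -0.2, -0.5]
width: 0.0567
gripper_force: 0.0
```

```bash
python3 - <<'E'
from h import *
W=arm.grab_frame('wrist');s=arm.get_state()
print(s['t'],s['eef_pos'],s['ee_rot'],s['width'],s['force']);print(W['eye'],W['orientation'],W['fx'])
save(W,'w1.png')
print([(m['uv'].round(1) if hasattr(m['uv'],'round') else m['uv'],m['conf'],atz(W,m['uv'],.031)) for m in arm.mark_of(W,'sleeve_center')])
hsv=cv2.cvtColor(W['pixels'],cv2.COLOR_RGB2HSV)
m=cv2.inRange(hsv,(18,150,110),(32,255,255))
n,l,st,c=cv2.connectedComponentsWithStats(m)
for i in range(1,n):
    if st[i,4]>100: print(st[i].tolist(),c[i].round(1))
E
```

```text
3.8 [0.56163311 0.18940996 0.22639932] [-3.14155085e+00 -5.15581850e-04 -1.75246743e+00] 0.057086351970031014 [ 0.37314833  0.10610341 -0.08269755]
[0.54770258 0.11587306 0.38451428] [2.86351150e+00 1.33288434e-04 2.96037791e+00] 311.91419421985756
[([247.2, 192.4], 0.94, array([0.64393801, 0.19103851, 0.031     ])), ([317.1, 188.3], 0.86, array([0.5625934 , 0.20092283, 0.031     ])), ([314.3, 241.2], 0.62, array([0.57793778, 0.26584888, 0.031     ]))]
[218, 165, 55, 55, 1818] [246.2 190.8]
[306, 170, 30, 39, 806] [320.3 188.5]
[306, 229, 21, 32, 496] [316.  243.9]
```

View pics/w1.png

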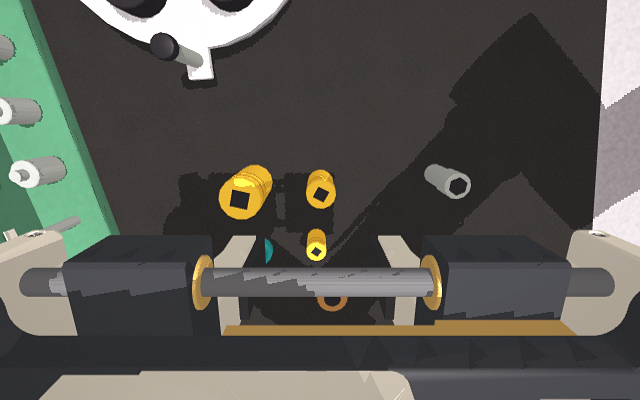

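The wrist view shows the medium sleeve top at (321,194), between the large sleeve (242,198) and the small one (316,252), with the handle post cap at (165,45). I'll compute its top-mark position.

```bash
cat >> h.py <<'E'
def topmark(f,uv,r=22):
    p=f['pixels'].astype(int);u,v=map(int,uv)
    g=cv2.cvtColor(f['pixels'],cv2.COLOR_RGB2HSV)
    y=cv2.inRange(g,(15,120,90),(35,255,255))
    n,l,st,c=cv2.connectedComponentsWithStats(y)
    i=min(range(1,n),key=lambda i:np.hypot(*(c[i]-uv))+(1e3 if st[i,4]<100 else 0))
    m=(l==i).astype(np.uint8)
    cs,_=cv2.findContours(m,cv2.RETR_EXTERNAL,cv2.CHAIN_APPROX_NONE)
    full=cv2.drawContours(np.zeros_like(m),cs,-1,1,-1)
    hole=((full>0)&(y==0)&(p.sum(2)<200)).astype(np.uint8)
    n,l,st,c=cv2.connectedComponentsWithStats(hole)
    j=1+np.argmax(st[1:,4]); return c[j],st[j]
E
python3 - <<'E'
from h import *
W=arm.grab_frame('wrist')
for uv in [(320,188),(246,190),(316,244)]:
    c,st=topmark(W,uv);print(c,st,atz(W,c,.062))
for z in(.227,.06): print(z,proj(W,[.5616,.1894,z]))
S=arm.grab_frame('scene')
print(atz(S,topmark(S,(396,267))[0],.062))
for n in['wheel_center','nest_rim','handle_place','load_station']:
    print(n,[(m['uv'],m['conf']) for m in arm.mark_of(W,n)[:2]])
E
```

```text
[319.76119403 192.97014925] [312 186  16  15 134] [0.55873481 0.20025934 0.062     ]
[238.06993007 197.75524476] [229 189  20  19 286] [0.64586022 0.18989769 0.062     ]
[314.84090909 250.45454545] [311 247   9   8  44] [0.57589514 0.26513471 0.062     ]
0.227 [314.24454761 250.61387497]
0.06 [315.30813355 183.24547475]
[0.56154781 0.20232677 0.062     ]
wheel_center []
nest_rim []
handle_place [([171.3, 53.7], 0.87)]
load_station []
```

>>> carry_out:
  commands:
    - [-0.02, 0.1, 0, 0]
    - [-0.03, 0.2, -0.4, 0]
    - [-0.03, 0.21, -0.9, 0]
    - [-0.03, 0.21, -1.4, 0]
    - [-0.03, 0.21, -1.9, 0]
    - [-0.03, 0.21, -2.4, 0]
    - [-0.03, 0.21, -2.9, 0]
    - [-0.03, 0.21, -3.3, 0]
    - [-0.03, 0.21, -3.6, 0]
    - [-0.03, 0.21, -3.72, 0]

```text
t: 5.4
eef_pos: [0.5582, 0.2027, 0.0398]
ee_rot: [3.141, -0.001, -1.745]
force: [-0.2, -0.5, 0.2]
width: 0.0571
gripper_force: 0.0
```

```bash
python3 - <<'E'
from h import *
W=arm.grab_frame('wrist');s=arm.get_state();print(s['eef_pos'],s['force'])
c,st=topmark(W,proj(W,[.56,.2005,.05]));print(c,st,atz(W,c,.062))
E
```

```text
[0.55817322 0.20263932 0.03952667] [0.1756664  0.33122061 0.01324994]Traceback (most recent call last):
  File "<stdin>", line 3, in <module>
  File "h.py", line 33, in topmark
    j=1+np.argmax(st[1:,4]); return c[j],st[j]
        ~~~~~~~~~^^^^^^^^^^
    return _wrapfunc(a, 'argmax', axis=axis, out=out, **kwds)
    return bound(*args, **kwds)
ValueError: attempt to get argmax of an empty sequence
```

>>> carry_out:
  commands:
    - [0, 0, 0, 0]
    - [0, 0, 0, 0]
    - [0, 0, 0, 0]
    - [0, 0, 0, 0]
    - [0, 0, 0, 0]
    - [0, 0, 0, 0]
    - [0, 0, 0, 0]
    - [0, 0, 0.1, 0]
    - [0, 0, 0.3, 0]
    - [0, 0, 0.5, 0]
  claw: 1
  force: 25

```text
t: 6.7
eef_pos: [0.5585, 0.2025, 0.0661]
ee_rot: [3.141, -0.0, -1.746]
force: [0.1, 0.5, -1.1]
width: 0.0301
gripper_force: 25.0
```

```bash
python3 - <<'E'
from h import *
W=arm.grab_frame('wrist');s=arm.get_state();print(s['t'],s['eef_pos'],s['ee_rot'],s['force'],s['width'])
save(W,'w2.png')
for z in(.066,.088): print(proj(W,[s['eef_pos'][0],s['eef_pos'][1],z]))
print([(m['uv'],m['conf']) for m in arm.mark_of(W,'sleeve_center')])
E
```

```text
6.75 [0.55933589 0.20296827 0.06768614] [-3.14000620e+00  1.22836511e-03 -1.74550772e+00] [ 0.4891554  -0.61541309 -0.46015823] 0.030213492325589727
[314.75599773 252.92003009]
[314.52118417 272.68332949]
[([316.2, 244.0], 0.78), ([180.0, 232.3], 0.64), ([307.0, 314.5], 0.62)]
```

View pics/w2.png

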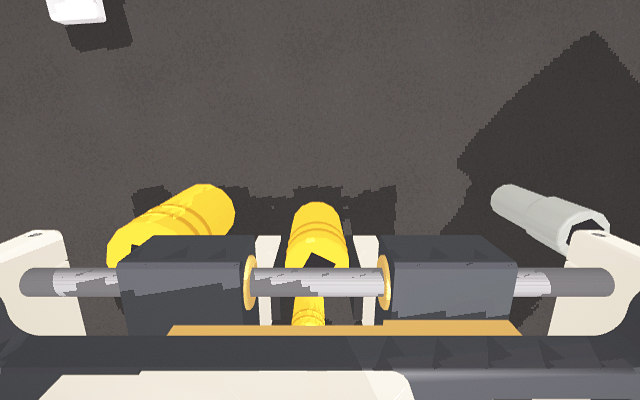

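The medium sleeve is held upright, its mark at about (318,262), roughly 2 mm toward −y of the pad centre. I'm lifting it and moving to look down on the carousel.

>>> carry_out:
  commands:
    - [0, 0, 0.7, 0]
    - [0, 0, 1.5, 0]
    - [0, -0.4, 2.2, 0]
    - [0.1, -0.9, 2.8, 0]
    - [0.1, -1.5, 3.3, 0]
    - [0.1, -2.2, 3.6, 0]
    - [0.1, -2.9, 3.65, 0]
    - [0.1, -3.5, 3.65, 0]
    - [0.1, -3.9, 3.65, 0]
    - [0.1, -4.05, 3.65, 0]

```text
t: 8.05
eef_pos: [0.5634, -0.0008, 0.2479]
ee_rot: [3.141, 0.0, -1.747]
force: [-1.0, 0.7, -1.6]
width: 0.0307
gripper_force: 25.0
```

```bash
python3 - <<'E'
from h import *
W=arm.grab_frame('wrist');s=arm.get_state();print(s['t'],s['eef_pos'],s['ee_rot'],s['force'],s['width']);print(W['eye'],W['orientation'])
save(W,'w3.png')
for n,z in(('wheel_center',.046),('nest_rim',.076),('load_station',.046),('plunger_point',.066),('gauge_station',.046),('handle_place',.09),('handle_goal',.09),('carousel',0)):
    print(n,[(np.round(m['uv'],1),round(m['conf'],2),atz(W,m['uv'],z).round(4)) for m in arm.mark_of(W,n)[:2]])
E
```

```text
8.1 [ 0.56345707 -0.00094351  0.24793164] [ 3.14134611e+00 -1.40443995e-04 -1.74665948e+00] [ 0.61257092 -0.83925877 -0.26123631] 0.030769808406369194
[ 0.55008323 -0.07452055  0.40594427] [ 2.86320861e+00 -1.18935255e-04  2.96484472e+00]
wheel_center [(array([232.8, 108.4]), 0.84, array([ 0.6407, -0.0937,  0.046 ]))]
nest_rim [(array([308.2, 109.3]), 0.65, array([ 0.558 , -0.0778,  0.076 ]))]
load_station [(array([313. , 106.3]), 0.61, array([ 0.5529, -0.0803,  0.046 ]))]
plunger_point [(array([296.3, 110.4]), 0.75, array([ 0.5707, -0.079 ,  0.066 ]))]
gauge_station [(array([269.7,  33.8]), 0.84, array([ 0.5844, -0.1593,  0.046 ]))]
handle_place [(array([235.2, 245.7]), 0.56, array([0.663 , 0.0497, 0.09  ]))]
handle_goal []
carousel [(array([244.5, 109.5]), 0.73, array([ 0.6382, -0.0923,  0.    ])), (array([272.3,  33.5]), 0.55, array([ 0.5857, -0.17  ,  0.    ]))]
```

View pics/w3.png

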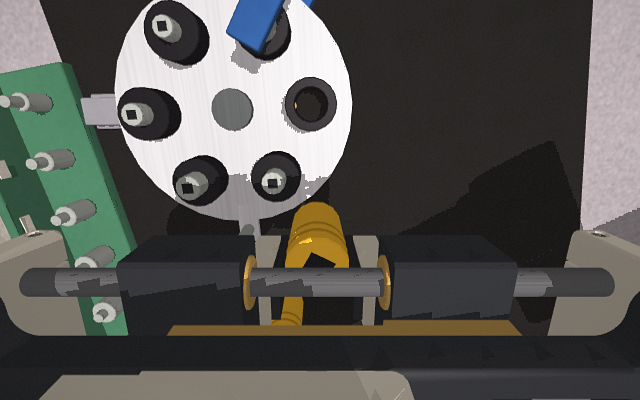

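The wrist view shows the open nest at (311,103), the wheel disc centred at about (233,108), the bridge at (257,20) and the held sleeve at (316,235). I'll fit circles for an accurate nest position and sleeve offset.

```bash
cat >> h.py <<'E'
from scipy.optimize import least_squares
def cfit(P,r=None):
    P=np.array(P)[:,:2]
    if r: g=lambda q:np.hypot(*(P-q[:2]).T)-r; x0=P.mean(0)
    else: g=lambda q:np.hypot(*(P-q[:2]).T)-q[2]; x0=[*P.mean(0),.02]
    s=least_squares(g,x0,loss='soft_l1',f_scale=.0005); return s.x,np.sqrt(np.mean(g(s.x)**2))
def nest(f,uv):
    g=cv2.cvtColor(f['pixels'],cv2.COLOR_RGB2GRAY)
    m=(g<110).astype(np.uint8); n,l,st,c=cv2.connectedComponentsWithStats(m)
    i=l[int(uv[1]),int(uv[0])]; b=(l==i).astype(np.uint8)
    cs,_=cv2.findContours(b,cv2.RETR_EXTERNAL,cv2.CHAIN_APPROX_NONE)
    k=max(cs,key=len)[:,0]; return cfit([atz(f,u,.076) for u in k]),st[i]
def bore(f,c,z=.076):
    # radial edge of the bore at the rim: strongest drop in brightness going inwards
    g=cv2.GaussianBlur(cv2.cvtColor(f['pixels'],cv2.COLOR_RGB2GRAY),(3,3),0).astype(np.float32)
    P=[]
    for a in np.linspace(0,2*np.pi,72,endpoint=False):
        R=np.linspace(.012,.022,41)
        uv=np.array([proj(f,[c[0]+r*np.cos(a),c[1]+r*np.sin(a),z]) for r in R],np.float32)
        v=cv2.remap(g,uv[:,0].reshape(1,-1),uv[:,1].reshape(1,-1),cv2.INTER_LINEAR)[0]
        d=v[4:]-v[:-4]; j=np.argmax(d)
        if d[j]>8: P.append([c[0]+R[j+2]*np.cos(a),c[1]+R[j+2]*np.sin(a)])
    return cfit(P),len(P)
def foot(f,tcp,h=.0395):
    g=cv2.cvtColor(f['pixels'],cv2.COLOR_RGB2HSV)
    y=cv2.inRange(g,(15,120,60),(35,255,255))
    z=tcp[2]-h; u0=proj(f,[*tcp[:2],z])
    y[:int(u0[1])-60]=0
    P=[]
    for u in range(int(u0[0])-22,int(u0[0])+24):
        r=np.flatnonzero(y[:260,u]); 
        if len(r): P.append(atz(f,[u+.0,r[0]-.5],z))
    return P,z
E
python3 - <<'E'
from h import *
W=arm.grab_frame('wrist');s=arm.get_state()
print('nest',nest(W,(311,103)));print('bore',bore(W,[.557,-.075]))
P,z=foot(W,s['eef_pos']);P=np.array(P);print(len(P),P[::8].round(4),cfit(P),cfit(P,.0157))
g=cv2.cvtColor(W['pixels'],cv2.COLOR_RGB2GRAY)
m=(g>150).astype(np.uint8);m[:5]=0;n,l,st,c=cv2.connectedComponentsWithStats(m);i=l[150,233];cs,_=cv2.findContours((l==i).astype(np.uint8),cv2.RETR_EXTERNAL,cv2.CHAIN_APPROX_NONE)
k=max(cs,key=len)[:,0];Q=np.array([atz(W,u,.046)[:2] for u in k]);c0=np.array([.64,-.0915])
for _ in range(4):
    r=np.hypot(*(Q-c0).T);q,e=cfit(Q[abs(r-.13)<.006],.13);c0=q[:2]
print('wheel',c0,e,(abs(r-.13)<.006).sum())
print(s['eef_pos'])
E
```

```text
nest ((array([ 0.55508259, -0.08220888,  0.02581002]), np.float64(0.0003364594013933551)), array([ 285,   75,   52,   55, 2214], dtype=int32))
bore ((array([ 0.55701327, -0.07510246,  0.01954751]), np.float64(0.0026555106831323253)), 56)
46 [[ 0.5767 -0.0104  0.2085]
 [ 0.5701 -0.0163  0.2085]
 [ 0.5645 -0.0174  0.2085]
 [ 0.5593 -0.0165  0.2085]
 [ 0.5544 -0.0143  0.2085]
 [ 0.5498 -0.0092  0.2085]] (array([ 0.56340704, -0.00117007,  0.01609237]), np.float64(0.0002154785447098598)) (array([ 0.56331083, -0.00161731]), np.float64(0.00023201810181448034))
wheel [ 0.63987817 -0.09267325] 0.0014471192405245724 403
[5.63581185e-01 5.28903183e-04 2.47993072e-01]
```

>>> carry_out:
  commands:
    - [-0.03, -0.3, 0, 0]
    - [-0.1, -0.7, 0, 0]
    - [-0.15, -1.1, -0.1, 0]
    - [-0.166, -1.45, -0.3, 0]
    - [-0.166, -1.616, -0.7, 0]
    - [-0.166, -1.616, -1.2, 0]
    - [-0.166, -1.616, -1.7, 0]
    - [-0.166, -1.616, -2.1, 0]
    - [-0.166, -1.616, -2.27, 0]
    - [-0.166, -1.616, -2.27, 0]

```text
t: 9.8
eef_pos: [0.5549, -0.0814, 0.134]
ee_rot: [3.14, -0.001, -1.746]
force: [-0.8, 0.7, -0.3]
width: 0.0303
gripper_force: 25.0
```

```bash
python3 - <<'E'
from h import *
W=arm.grab_frame('wrist');s=arm.get_state();print(s['t'],s['eef_pos'],s['ee_rot'],s['force'])
P,z=foot(W,s['eef_pos']);P=np.array(P);print(z,len(P),P[::8].round(4),cfit(P),cfit(P,.0157))
save(W,'w4.png')
im=cv2.resize(W['pixels'][60:290,200:430],None,fx=2.5,fy=2.5)
cv2.imwrite('pics/w4c.png',im[:,:,::-1])
print(proj(W,[.5551,-.0822,.076]))
E
```

```text
9.85 [ 0.55544915 -0.08115662  0.1347414 ] [-3.14147208e+00 -2.11233548e-04 -1.74599293e+00] [ 0.5576575   0.25876319 -1.26487324]
0.09524139953906166 46 [[ 0.5689 -0.0907  0.0952]
 [ 0.5621 -0.098   0.0952]
 [ 0.5565 -0.0991  0.0952]
 [ 0.5512 -0.0988  0.0952]
 [ 0.5462 -0.0972  0.0952]
 [ 0.5415 -0.0929  0.0952]] (array([ 0.55472247, -0.08330075,  0.01614521]), np.float64(0.0002778519041746618)) (array([ 0.55462296, -0.08380376]), np.float64(0.00030379881718510955))
[315.6816322  216.60261097]
```

View pics/w4c.png

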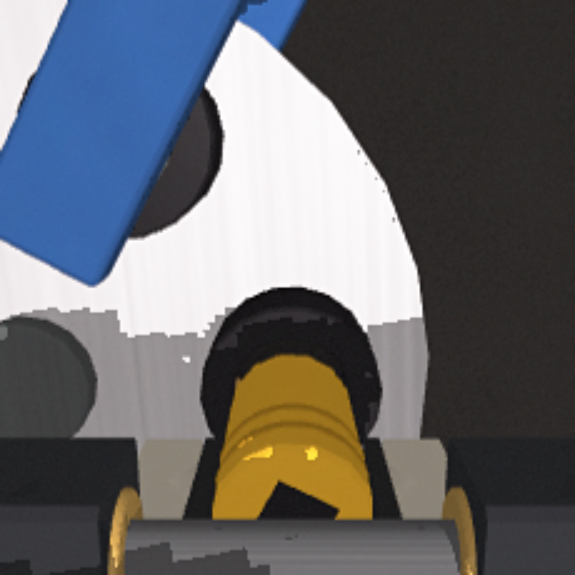

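The crop shows the sleeve foot (crop 295,355) over the nest ring (left edge crop 202, right edge crop 381), roughly centred. I'll compute the radial alignment from those edges.

```bash
python3 - <<'E'
from h import *
W=arm.grab_frame('wrist')
g=cv2.cvtColor(W['pixels'],cv2.COLOR_RGB2GRAY).astype(int)
P=[];B=[]
for v in range(195,232,3):
    r=g[v]; d=np.flatnonzero(r[270:300]<90); e=np.flatnonzero(r[335:365]<90)
    a=270+d[0]-.5; b=335+e[-1]+.5
    P+=[atz(W,[a,v],.076),atz(W,[b,v],.076)]; print(v,a,b,(P[-2][:2]).round(4),(P[-1][:2]).round(4))
P=np.array(P);print(cfit(P),cfit(P,.0265))
for u in(300,308,316,324,332): print(u,g[170:206,u].tolist())
E
```

```text
195 285.5 347.5 [ 0.5742 -0.1017] [ 0.5303 -0.0939]
198 284.5 349.5 [ 0.5754 -0.0996] [ 0.5292 -0.0914]
201 283.5 350.5 [ 0.5766 -0.0976] [ 0.5289 -0.0891]
204 282.5 351.5 [ 0.5777 -0.0955] [ 0.5285 -0.0867]
207 281.5 351.5 [ 0.5789 -0.0934] [ 0.5288 -0.0845]
210 281.5 352.5 [ 0.5794 -0.0911] [ 0.5284 -0.0821]
213 280.5 352.5 [ 0.5806 -0.089 ] [ 0.5287 -0.0798]
216 280.5 352.5 [ 0.5811 -0.0867] [ 0.5291 -0.0775]
219 280.5 352.5 [ 0.5815 -0.0845] [ 0.5294 -0.0752]
222 281.5 351.5 [ 0.5813 -0.082 ] [ 0.5305 -0.073 ]
225 282.5 351.5 [ 0.5811 -0.0796] [ 0.5308 -0.0707]
228 283.5 350.5 [ 0.5808 -0.0772] [ 0.5319 -0.0685]
231 284.5 348.5 [ 0.5806 -0.0747] [ 0.5337 -0.0664]
(array([ 0.55479382, -0.08269543,  0.02655679]), np.float64(0.0003044995867685967)) (array([ 0.55479375, -0.08271908]), np.float64(0.0003098958720767136))
300 [247, 247, 247, 246, 246, 246, 248, 251, 132, 8, 21, 21, 20, 20, 24, 25, 33, 39, 49, 24, 26, 24, 25, 24, 25, 30, 26, 24, 25, 27, 24, 22, 26, 26, 25, 24]
308 [244, 245, 245, 249, 250, 66, 17, 23, 22, 25, 20, 20, 29, 36, 46, 51, 52, 50, 19, 25, 26, 26, 26, 25, 27, 23, 23, 24, 23, 29, 26, 23, 37, 85, 121, 119]
316 [247, 248, 250, 251, 68, 12, 21, 20, 24, 21, 23, 25, 35, 39, 51, 49, 50, 53, 47, 25, 24, 26, 26, 25, 26, 29, 28, 29, 29, 25, 24, 46, 102, 120, 119, 118]
324 [246, 247, 247, 252, 254, 9, 17, 24, 24, 27, 24, 25, 30, 37, 44, 52, 53, 51, 24, 26, 27, 24, 27, 27, 27, 26, 26, 29, 26, 25, 26, 22, 45, 102, 122, 120]
332 [244, 244, 244, 244, 244, 247, 249, 202, 10, 20, 25, 25, 21, 24, 19, 36, 42, 53, 52, 19, 26, 27, 24, 24, 27, 25, 27, 23, 25, 26, 24, 28, 25, 25, 24, 22]
```

>>> carry_out:
  commands:
    - [0, 0.01, -0.1, 0]
    - [0, 0.01, -0.2, 0]
    - [0, 0.01, -0.28, 0]
    - [0, 0.01, -0.32, 0]
    - [0, 0.01, -0.35, 0]
    - [0, 0.01, -0.37, 0]
    - [0, 0.01, -0.39, 0]
    - [0, 0.01, -0.4, 0]
    - [0, 0.01, -0.41, 0]
    - [0, 0.01, -0.41, 0]

```text
t: 11.15
eef_pos: [0.5553, -0.0802, 0.1141]
ee_rot: [3.142, -0.0, -1.746]
force: [-0.4, -0.5, -0.7]
width: 0.0306
gripper_force: 25.0
```

```bash
python3 - <<'E'
from h import *
for _ in range(2):
    W=arm.grab_frame('wrist');s=arm.get_state();print(s['t'],s['eef_pos'],s['ee_rot'],s['force'],s['moment'])
E
```

```text
11.2 [ 0.55525035 -0.08025495  0.11407826] [ 3.14158931e+00  5.91315640e-06 -1.74584873e+00] [-0.4475019   0.98644885 -1.69160262] [ 0.06702752 -0.07334784 -0.03122425]
11.25 [ 0.55527773 -0.08024008  0.114073  ] [-3.14159148e+00 -2.90399478e-06 -1.74580884e+00] [-0.19069595  0.72284507 -1.03294167] [ 0.10845973 -0.08119372  0.02932606]
```

>>> carry_out:
  commands:
    - [0, 0, -0.01, 0]
    - [0, 0, -0.02, 0]
    - [0, 0, -0.03, 0]
    - [0, 0, -0.035, 0]
    - [0, 0, -0.04, 0]
    - [0, 0, -0.045, 0]
    - [0, 0, -0.05, 0]
    - [0, 0, -0.055, 0]
    - [0, 0, -0.06, 0]
    - [0, 0, -0.06, 0]

```text
t: 12.5
eef_pos: [0.5552, -0.0802, 0.111]
ee_rot: [3.142, -0.0, -1.746]
force: [-0.3, -0.1, -1.6]
width: 0.0307
gripper_force: 25.0
```

>>> carry_out:
  commands:
    - [0, 0, -0.01, 0]
    - [0, 0, -0.02, 0]
    - [0, 0, -0.03, 0]
    - [0, 0, -0.04, 0]
    - [0, 0, -0.05, 0]
    - [0, 0, -0.06, 0]
    - [0, 0, -0.07, 0]
    - [0, 0, -0.08, 0]
    - [0, 0, -0.08, 0]
    - [0, 0, -0.08, 0]

```text
t: 13.75
eef_pos: [0.5549, -0.0803, 0.1069]
ee_rot: [3.141, -0.0, -1.746]
force: [-2.2, -0.1, -1.8]
width: 0.0305
gripper_force: 25.0
```

>>> carry_out:
  commands:
    - [0, 0, -0.03, 0]
    - [0, 0, -0.06, 0]
    - [0, 0, -0.09, 0]
    - [0, 0, -0.12, 0]
    - [0, 0, -0.15, 0]
    - [0, 0, -0.18, 0]
    - [0, 0, -0.2, 0]
    - [0, 0, -0.2, 0]
    - [0, 0, -0.2, 0]
    - [0, 0, -0.2, 0]
  claw: 1
  force: 40

```text
t: 15.0
eef_pos: [0.555, -0.0802, 0.0968]
ee_rot: [3.141, -0.0, -1.746]
force: [-4.6, 1.1, -3.7]
width: 0.0302
gripper_force: 40.0
```

>>> carry_out:
  commands:
    - [0, 0, -0.03, 0]
    - [0, 0, -0.06, 0]
    - [0, 0, -0.09, 0]
    - [0, 0, -0.12, 0]
    - [0, 0, -0.14, 0]
    - [0, 0, -0.16, 0]
    - [0, 0, -0.17, 0]
    - [0, 0, -0.18, 0]
    - [0, 0, -0.18, 0]
    - [0, 0, -0.18, 0]

```text
t: 16.25
eef_pos: [0.5553, -0.0802, 0.0882]
ee_rot: [-3.141, 0.0, -1.746]
force: [-4.2, 0.3, 0.3]
width: 0.0304
gripper_force: 40.0
```

>>> carry_out:
  commands:
    - [0, 0, -0.01, 0]
    - [0, 0, -0.015, 0]
    - [0, 0, -0.02, 0]
    - [0, 0, -0.025, 0]
    - [0, 0, -0.03, 0]
    - [0, 0, -0.035, 0]
    - [0, 0, -0.04, 0]
    - [0, 0, -0.045, 0]
    - [0, 0, -0.05, 0]
    - [0, 0, -0.05, 0]

```text
t: 17.5
eef_pos: [0.5556, -0.0803, 0.0869]
ee_rot: [-3.14, -0.0, -1.745]
force: [-7.2, 1.5, 11.9]
width: 0.0303
gripper_force: 40.0
```

>>> carry_out:
  commands:
    - [0, 0, -0.003, 0]
    - [0, 0, -0.006, 0]
    - [0, 0, -0.009, 0]
    - [0, 0, -0.012, 0]
    - [0, 0, -0.015, 0]
    - [0, 0, -0.018, 0]
    - [0, 0, -0.02, 0]
    - [0, 0, -0.02, 0]
    - [0, 0, -0.02, 0]
    - [0, 0, -0.02, 0]

```text
t: 18.75
eef_pos: [0.5557, -0.0804, 0.0868]
ee_rot: [-3.14, -0.0, -1.745]
force: [-10.5, 2.1, 18.2]
width: 0.0303
gripper_force: 40.0
```

```bash
python3 - <<'E'
from h import *
W=arm.grab_frame('wrist');s=arm.get_state();print(s['t'],s['eef_pos'],s['force'],s['width'])
S=arm.grab_frame('scene')
im=cv2.resize(S['pixels'][120:230,260:400],None,fx=4,fy=4,interpolation=cv2.INTER_CUBIC)
cv2.imwrite('pics/s5.png',im[:,:,::-1])
E
```

```text
18.8 [ 0.55572424 -0.0803944   0.08686063] [-11.08445843   1.88727573  19.58463848] 0.030487292227160505
```

>>> carry_out:
  commands:
    - [0, 0, 0.02, 0]
    - [0, 0, 0.03, 0]
    - [0, 0, 0.04, 0]
    - [0, 0, 0.04, 0]
    - [0, 0, 0.04, 0]
    - [0, 0, 0.3, 0]
    - [0, 0, 0.8, 0]
    - [0, 0, 1.5, 0]
    - [0, 0, 2.2, 0]
    - [0, 0, 2.6, 0]
  claw: 0.42

```text
t: 20.1
eef_pos: [0.5561, -0.0803, 0.2178]
ee_rot: [-3.138, 0.001, -1.745]
force: [-0.9, -1.2, 0.3]
width: 0.0508
gripper_force: 0.0
```

```bash
python3 - <<'E'
from h import *
W=arm.grab_frame('wrist');s=arm.get_state();print(s['t'],s['eef_pos'],s['force'],s['width'])
save(W,'w6.png')
S=arm.grab_frame('scene')
im=cv2.resize(S['pixels'][120:260,220:380],None,fx=3,fy=3,interpolation=cv2.INTER_CUBIC)
c,st=topmark(S,(322,172));print(c,st,atz(S,c,.108),'W',[ (m['uv'],m['conf']) for m in arm.mark_of(W,'sleeve_center')[:2]])
w=cv2.resize(W['pixels'],(480,300))
cv2.imwrite('pics/s6.png',np.hstack([im[:420],np.pad(w,((0,120),(0,0),(0,0)))])[:, :800,::-1])
c2,st2=topmark(W,proj(W,[.555,-.083,.1]));print(c2,st2,atz(W,c2,.108),tri([(S,c),(W,c2)]))
E
```

```text
20.15 [ 0.55706785 -0.08041405  0.21997814] [1.94097761 0.39219302 2.30722615] 0.05086803335011609
[321.5        169.66666667] [320 169   4   2   6] [ 0.55540971 -0.08123636  0.108     ] W [([312.3, 188.9], 0.77)]
[318.33823529 196.09803922] [309 187  20  19 204] [ 0.55420171 -0.08219523  0.108     ] [ 0.55448566 -0.08199812  0.10672508]
```

View pics/s6.png

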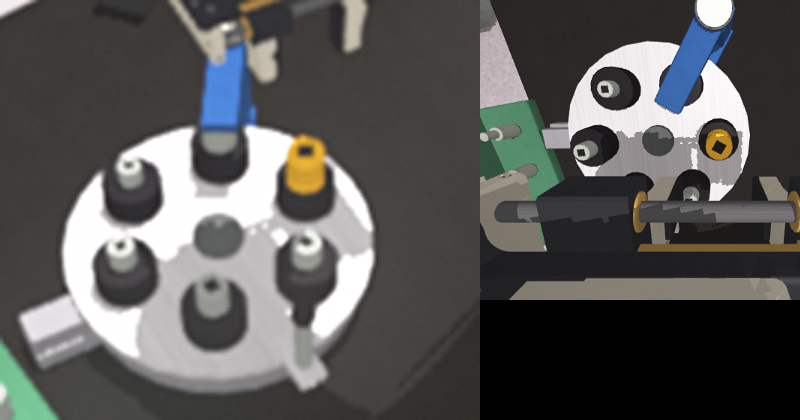

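The sleeve appears to be home: its top is at z ≈ 0.107 m, it's upright, and about 32 mm stands out. Next I'm going above the handle post with the fingers tangential.

>>> carry_out:
  commands:
    - [0.2, 0.2, 0, 0]
    - [0.5, 0.6, 0, 0]
    - [0.8, 1.0, 0, 0.2]
    - [1.1, 1.4, 0, 0.4]
    - [1.4, 1.8, 0, 0.5]
    - [1.7, 2.15, 0, 0.5]
    - [1.9, 2.4, 0, 0.5]
    - [2.0, 2.52, 0, 0.5]
    - [2.0, 2.54, 0, 0.5]
    - [2.0, 2.54, 0, 0.5]
  claw: 0.62

```text
t: 21.5
eef_pos: [0.655, 0.0463, 0.2147]
ee_rot: [-3.142, 0.0, -1.694]
force: [0.0, -0.5, -0.1]
width: 0.0331
gripper_force: 0.0
```

```bash
python3 - <<'E'
from h import *
W=arm.grab_frame('wrist');s=arm.get_state();print(s['t'],s['eef_pos'],s['ee_rot'],s['force'],s['width'])
save(W,'w7.png')
for n,z in(('handle_place',.09),('wheel_center',.046)):
    print(n,[(np.round(m['uv'],1),round(m['conf'],2),atz(W,m['uv'],z).round(4)) for m in arm.mark_of(W,n)[:2]])
p=proj(W,[.6567,.0465,.116]);print(p)
# black cap: dark blob around expected cap
g=cv2.cvtColor(W['pixels'],cv2.COLOR_RGB2GRAY);u,v=p.astype(int)
im=cv2.resize(W['pixels'][v-60:v+60,u-80:u+80],None,fx=4,fy=4,interpolation=cv2.INTER_CUBIC)
cv2.imwrite('pics/w7c.png',im[:,:,::-1]);print(u,v)
E
```

```text
21.55 [0.65497302 0.04627576 0.21482862] [-3.14142653e+00  1.23014681e-04 -1.69393275e+00] [-0.31899664 -0.65636359  0.55277046] 0.033399406833664366
handle_place [(array([309.7, 197.8]), 0.86, array([0.6615, 0.049 , 0.09  ]))]
wheel_center [(array([316.2,  40.3]), 0.89, array([ 0.6377, -0.0922,  0.046 ]))]
[314.19620871 202.43911972]
314 202
```

View pics/w7c.png

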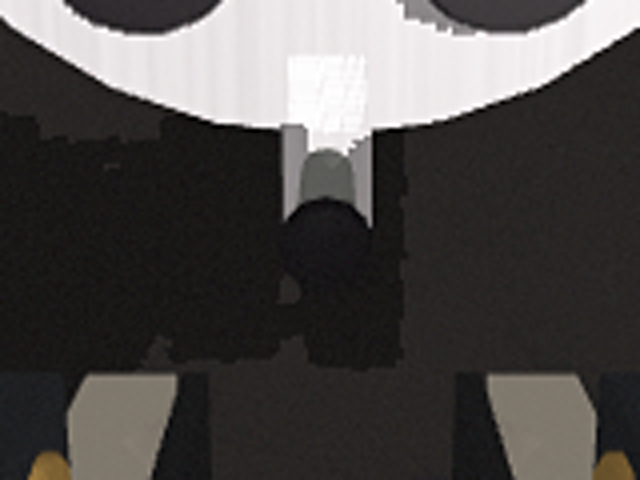

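The cap is at (316,202), directly under the gripper centre. I'm descending around the post.

>>> carry_out:
  commands:
    - [0.01, 0, -0.3, 0]
    - [0.01, 0, -0.8, 0]
    - [0.01, 0, -1.3, 0]
    - [0.01, 0, -1.7, 0]
    - [0.01, 0, -2.0, 0]
    - [0.01, 0, -2.3, 0]
    - [0.01, 0, -2.55, 0]
    - [0.01, 0, -2.7, 0]
    - [0.01, 0, -2.8, 0]
    - [0.01, 0, -2.8, 0]

```text
t: 22.9
eef_pos: [0.6558, 0.0468, 0.0745]
ee_rot: [3.142, -0.0, -1.693]
force: [0.6, -0.3, 0.8]
width: 0.0331
gripper_force: 0.0
```

>>> carry_out:
  commands:
    - [0, 0, 0, 0]
    - [0, 0, 0, 0]
    - [0, 0, 0, 0]
    - [0, 0, 0, 0]
    - [0, 0, 0, 0]
    - [0, 0, 0, 0]
    - [0, 0, 0, 0]
    - [0, 0, 0, 0]
    - [0, 0, 0, 0]
    - [0, 0, 0, 0]
  claw: 0.81
  force: 10

```text
t: 24.15
eef_pos: [0.6558, 0.0468, 0.0746]
ee_rot: [-3.142, 0.0, -1.693]
force: [0.5, 0.3, 0.3]
width: 0.0169
gripper_force: 0.0
```

```bash
python3 - <<'E'
from h import *
s=arm.get_state();print(s['t'],s['eef_pos'],s['ee_rot'],s['force'],s['width'])
c=np.array([.6399,-.0927]);d=s['eef_pos'][:2]-c;r=np.hypot(*d);a0=np.arctan2(d[1],d[0]);print(r,np.degrees(a0))
for t in range(0,66,3):
    a=a0+np.radians(t);p=c+.14*np.array([np.cos(a),np.sin(a)])-s['eef_pos'][:2];print(t,(p/.05).round(2),t/6)
E
```

```text
24.15 [0.65575729 0.04677918 0.07455992] [-3.14158688e+00  7.23597188e-06 -1.69340730e+00] [0.51061    0.25508337 0.33176645] 0.016879955948209683
0.14037768564987507 83.51393365979591
0 [-0.   -0.01] 0.0
3 [-0.15  0.01] 0.5
6 [-0.29  0.01] 1.0
9 [-0.44  0.01] 1.5
12 [-0.59 -0.  ] 2.0
15 [-0.73 -0.02] 2.5
18 [-0.88 -0.05] 3.0
21 [-1.02 -0.08] 3.5
24 [-1.16 -0.12] 4.0
27 [-1.3  -0.17] 4.5
30 [-1.43 -0.22] 5.0
33 [-1.57 -0.28] 5.5
36 [-1.7  -0.35] 6.0
39 [-1.82 -0.43] 6.5
42 [-1.94 -0.51] 7.0
45 [-2.06 -0.6 ] 7.5
48 [-2.17 -0.69] 8.0
51 [-2.28 -0.79] 8.5
54 [-2.38 -0.9 ] 9.0
57 [-2.48 -1.01] 9.5
60 [-2.57 -1.12] 10.0
63 [-2.65 -1.24] 10.5
```

>>> carry_out:
  commands:
    - [-0.07, 0, 0, 0.25]
    - [-0.15, 0.01, 0, 0.5]
    - [-0.29, 0.01, 0, 1]
    - [-0.44, 0.01, 0, 1.5]
    - [-0.59, 0, 0, 2]
    - [-0.73, -0.02, 0, 2.5]
    - [-0.88, -0.05, 0, 3]
    - [-1.02, -0.08, 0, 3.5]
    - [-1.09, -0.1, 0, 3.75]
    - [-1.16, -0.12, 0, 4]

```text
t: 25.4
eef_pos: [0.6047, 0.0411, 0.077]
ee_rot: [-3.129, -0.002, -1.272]
force: [22.9, -7.0, -6.3]
width: 0.0839
gripper_force: 10.0
```

The 10 N grip let the post push the fingers open. I'm going back so they re-close, then will stiffen the grip.

>>> carry_out:
  commands:
    - [0.1, 0.02, 0, -0.3]
    - [0.2, 0.03, 0, -0.7]
    - [0.35, 0.06, 0, -1.2]
    - [0.5, 0.08, 0, -1.7]
    - [0.65, 0.11, 0, -2.2]
    - [0.75, 0.12, 0, -2.6]
    - [0.85, 0.13, 0, -2.9]
    - [0.9, 0.13, 0, -3.1]
    - [0.9, 0.13, 0, -3.1]
    - [0.9, 0.13, 0, -3.1]

```text
t: 26.65
eef_pos: [0.6426, 0.0471, 0.0745]
ee_rot: [3.141, -0.0, -1.599]
force: [0.4, 0.1, -0.4]
width: 0.0166
gripper_force: 0.0
```

```bash
python3 - <<'E'
from h import *
W=arm.grab_frame('wrist');s=arm.get_state();print(s['t'],s['eef_pos'],s['ee_rot'],s['force'],s['width'],s['gripper_force'])
save(W,'w8.png')
E
```

```text
26.7 [0.64266038 0.04711622 0.07452302] [ 3.14157953e+00 -4.56357589e-05 -1.59885925e+00] [-0.05337964  0.01059937  0.7053306 ] 0.016558029401894717 0.0
```

View pics/w8.png

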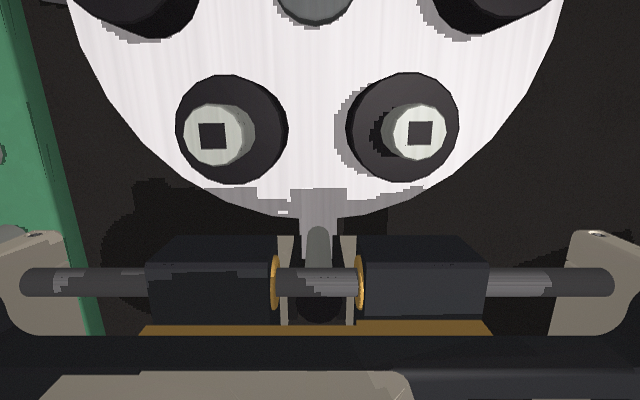

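>>> carry_out:
  commands:
    - [0, 0, 0, 0]
    - [0, 0, 0, 0]
    - [-0.1, 0, 0, 0.3]
    - [-0.18, 0, 0, 0.6]
    - [-0.26, -0.01, 0, 0.85]
    - [-0.33, -0.01, 0, 1.1]
    - [-0.4, -0.02, 0, 1.35]
    - [-0.47, -0.03, 0, 1.6]
    - [-0.54, -0.045, 0, 1.85]
    - [-0.62, -0.06, 0, 2.1]
  claw: 0.81
  force: 60

```text
t: 27.95
eef_pos: [0.6181, 0.0458, 0.0756]
ee_rot: [-3.13, 0.0, -1.376]
force: [21.5, -1.2, -15.1]
width: 0.017
gripper_force: 11.0
```

>>> carry_out:
  commands:
    - [-0.07, -0.015, 0, 0.25]
    - [-0.14, -0.03, 0, 0.5]
    - [-0.21, -0.05, 0, 0.75]
    - [-0.28, -0.07, 0, 1]
    - [-0.35, -0.095, 0, 1.25]
    - [-0.42, -0.12, 0, 1.5]
    - [-0.48, -0.145, 0, 1.75]
    - [-0.55, -0.17, 0, 2]
    - [-0.62, -0.2, 0, 2.25]
    - [-0.69, -0.23, 0, 2.5]

```text
t: 29.2
eef_pos: [0.5801, 0.0342, 0.0758]
ee_rot: [-3.136, -0.001, -1.114]
force: [7.1, 4.0, -1.0]
width: 0.0167
gripper_force: 3.6
```

>>> carry_out:
  commands:
    - [-0.13, -0.07, 0, 0.5]
    - [-0.25, -0.15, 0, 1]
    - [-0.37, -0.23, 0, 1.5]
    - [-0.49, -0.32, 0, 2]
    - [-0.6, -0.41, 0, 2.5]
    - [-0.71, -0.51, 0, 3]
    - [-0.81, -0.62, 0, 3.5]
    - [-0.88, -0.69, 0, 3.83]
    - [-0.88, -0.69, 0, 3.83]
    - [-0.88, -0.69, 0, 3.83]

```text
t: 30.45
eef_pos: [0.5331, -0.0017, 0.0746]
ee_rot: [3.141, 0.0, -0.717]
force: [0.3, -0.2, 0.4]
width: 0.0165
gripper_force: 0.0
```

```bash
python3 - <<'E'
from h import *
W=arm.grab_frame('wrist');s=arm.get_state();print(s['t'],s['eef_pos'],s['ee_rot'],s['force'],s['width'],s['gripper_force'])
d=s['eef_pos'][:2]-[.6399,-.0927];print(np.hypot(*d),np.degrees(np.arctan2(d[1],d[0])))
E
```

```text
30.5 [ 0.53311609 -0.00170831  0.07449023] [ 3.14126251e+00  1.86367749e-04 -7.16647791e-01] [ 1.7961366  -0.79207305  0.70490309] 0.016390012029629884 0.0
0.14029358356003233 139.56533551346564
```

>>> carry_out:
  commands:
    - [0, 0, 0, 0]
    - [0, 0, 0, 0]
    - [0, 0, 0, 0]
    - [0, 0, 0, 0]
    - [0, 0, 0.3, 0]
    - [0, 0, 0.8, 0]
    - [0, 0, 1.4, 0]
    - [0, 0, 2.0, 0]
    - [0, 0, 2.5, 0]
    - [0, 0, 2.8, 0]
  claw: 0.62

```text
t: 31.75
eef_pos: [0.5337, -0.0017, 0.2169]
ee_rot: [-3.139, -0.001, -0.716]
force: [0.2, 0.0, -0.2]
width: 0.0332
gripper_force: 0.0
```

>>> carry_out:
  commands:
    - [-0.1, 0.3, 0.2, 0]
    - [-0.2, 0.7, 0.5, 0]
    - [-0.3, 1.2, 0.5, 0]
    - [-0.4, 1.7, 0.5, 0]
    - [-0.5, 2.1, 0.5, 0]
    - [-0.5, 2.4, 0.5, 0]
    - [-0.5, 2.5, 0.5, 0]
    - [-0.5, 2.5, 0.5, 0]
    - [-0.5, 2.5, 0.5, 0]
    - [-0.5, 2.5, 0.5, 0]

```text
t: 33.0
eef_pos: [0.5083, 0.1228, 0.2396]
ee_rot: [3.141, 0.0, -0.717]
force: [0.3, -1.0, 0.1]
width: 0.0335
gripper_force: 0.0
```

```bash
python3 - <<'E'
from h import *
W=arm.grab_frame('wrist');S=arm.grab_frame('scene');T=arm.grab_frame('top');s=arm.get_state();print(s['t'],s['eef_pos'],s['force'],s['width'])
c=lambda f,a,b,k:cv2.resize(f['pixels'][a[0]:a[1],b[0]:b[1]],(390,280),interpolation=cv2.INTER_CUBIC)
cv2.imwrite('pics/e.png',np.vstack([np.hstack([c(S,(115,255),(220,415),0),c(T,(130,250),(270,437),0)]),np.hstack([c(W,(0,280),(100,490),0),c(S,(220,360),(320,515),0)])])[:,:,::-1])
for f in(S,T,W): print([(np.round(m['uv'],1),round(m['conf'],2),atz(f,m['uv'],.077).round(4)) for m in arm.mark_of(f,'sleeve_center')[:4]])
print('gauge expected',np.array([.6399,-.0927])+.085*np.array([np.cos(np.radians(229.6)),np.sin(np.radians(229.6))]))
E
```

```text
33.15 [0.50829638 0.12290969 0.23955665] [-0.0267119  -1.08937598  0.64213914] 0.03329402763954161
[(array([365.5, 285.1]), 0.81, array([0.6617, 0.2071, 0.077 ])), (array([440.1, 328.6]), 0.75, array([0.607 , 0.3643, 0.077 ])), (array([413.9, 295.9]), 0.58, array([0.5987, 0.2854, 0.077 ]))]
[]
[(array([188.6, 212.1]), 0.82, array([0.5757, 0.2463, 0.077 ])), (array([194.2, 126.9]), 0.66, array([0.6329, 0.1754, 0.077 ]))]
gauge expected [ 0.58480981 -0.15743076]
```

View pics/e.png

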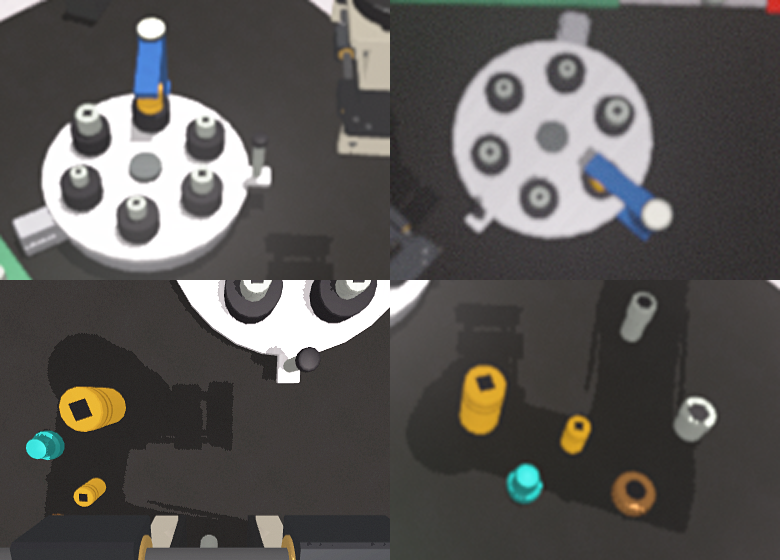

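The sleeve sits under the bridge in the gauge nest (scene crop 150,97; top crop 598,185). The handle has moved one click, the bystanders haven't moved, and the robot is clear. I'm handing the job in.

```bash
python3 -c "
from station import arm
print(arm.job_done())"
```

```text
the job is handed in; nothing more can be done
None
```

The job is handed in, but no verdict came back: the cameras show the middle sleeve seated in its nest, the wheel turned one click counter-clockwise so it sits under the gauge bridge, the bystanders unmoved and the arm clear, at about 33 s of the 72 s allowed.

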